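# Settle the jar, mill and cutlery cup in their stands

## Task

Put the small spice jar and the wooden mill each upright into the round stand that fits it. Stand the cutlery cup upright at one end of the oblong tray, its long side along the tray, and only after that stand the wood block upright, broad side across the tray, in the gap that is left, so that the cup cannot slide about. Carry and set things down without dropping them, and leave the cream mug and the tin where they are.

Things in the scene. Friction and masses are not known exactly. Their poses are not given: they have to be found in the camera images.
- jar: small round spice jar with a white cap, 41 mm across, 105 mm high, straight-sided, loose, upright at the start. Origin: centre of its underside, z up.
- mill: turned dark-wood mill, 58 mm across at the foot, 170 mm high with a small metal finial; narrower at the waist; its rounded head, 50 mm across, spans 123 to 159 mm above the foot and can be gripped about 140 mm up (it does not turn). Loose, upright. Origin: centre of its underside, z up.
- cup: black plastic cutlery cup, 103 mm high, tapered: 74 mm (its x) by 58 mm (its y) over the rim, 62 by 46 mm at the foot. Loose, upright at the start. Can be gripped from outside across its 58 mm side just below the rim (about 88 mm up), which is the only good grip: inside it may be blocked. Origin: centre of its underside, z up.
- block: plain rounded-edge brown wood block standing on end, 30 mm (its x) by 54 mm (its y) by 110 mm high, loose. Origin: centre of its underside, z up.
- small_stand: the smaller round pale-wood stand with a raised rim and a cork inlay, fixed to the worktop: 72 mm outside, recess 58 mm across, recess floor 6 mm and rim 20 mm above the worktop. It is for the spice jar. Origin: centre of its underside.
- large_stand: the larger round pale-wood stand of the same make, fixed: 90 mm outside, recess 76 mm across, recess floor 6 mm and rim 20 mm above the worktop. It is for the mill. Origin: centre of its underside.
- tray: oblong pale-wood tray, open above, fixed: inside 122 mm long (its x) by 74 mm wide (its y), walls 7 mm thick, floor 6 mm and wall tops 24 mm above the worktop. It takes the cup at either end and the block in the rest. Origin: centre of its underside.
- mug_cream: bystander: plain cream mug, upside down, 83 x 116 x 94 mm, loose, at the back of the worktop. Origin: centre of its footprint, on the worktop.
- soup_tin: bystander: food tin, 75 mm across, 110 mm high, loose, at the back of the worktop. Origin: centre of its underside.
Mind the look-alikes: they are no part of the job. Of the things that look like the mill, the middle-sized one is meant. Of the things that look like the cup, the smaller one is meant.

How it is judged (in metres and radians):
On the way:
1. the cup stands upright at one end of the tray while the block is still outside the tray ((x of cup in the frame of tray between 0.005 and 0.032 m or x of cup in the frame of tray between -0.032 and -0.005 m) and y of cup in the frame of tray between -0.018 and 0.018 m and z of cup in the frame of tray between 0.003 and 0.011 m and angle between cup's own z axis and vertical below 0.08 rad and angle between the x axis of cup and the x axis of tray, either way round below 0.35 rad and horizontal distance between block and tray above 0.09 m), for 0.2 s.
At the end, for the whole second after the job is handed in: Jar and mill upright on the floor of their round stands (within 13 mm of centre); cup at one end and block in the rest of the tray, upright on its floor, within 18 mm of its centre line and 0.35 rad of its direction; all released and at rest; mug and tin within 20 mm of their places (horizontal distance between jar and small_stand below 0.013 m and z of jar in the frame of small_stand between 0.003 and 0.011 m and angle between each of jar, mill, cup, block's own z axis and vertical below 0.08 rad and horizontal distance between mill and large_stand below 0.013 m and z of mill in the frame of large_stand between 0.003 and 0.011 m and (x of cup in the frame of tray between 0.005 and 0.032 m or x of cup in the frame of tray between -0.032 and -0.005 m) and y of cup in the frame of tray between -0.018 and 0.018 m and z of cup in the frame of tray between 0.003 and 0.011 m and angle between the x axis of each of cup, block and the x axis of tray, either way round below 0.35 rad and (x of block in the frame of tray between 0.02 and 0.05 m or x of block in the frame of tray between -0.05 and -0.02 m) and y of block in the frame of tray between -0.018 and 0.018 m and z of block in the frame of tray between 0.003 and 0.011 m and linear speed of each of jar, mill, cup, block below 0.02 m/s and angular speed of each of jar, mill, cup, block below 0.2 rad/s and distance of each of mug_cream, soup_tin from where it was at the start of the episode below 0.02 m); the robot touches nothing.
It fails at once if one of the four things is dropped (over 40 mm above the worktop without the fingers holding it) ((height (world z) of jar above 0.04 m and contact force between the fingers and jar below 0.01 N) or (height (world z) of mill above 0.04 m and contact force between the fingers and mill below 0.01 N) or (height (world z) of cup above 0.04 m and contact force between the fingers and cup below 0.01 N) or (height (world z) of block above 0.04 m and contact force between the fingers and block below 0.01 N)).
It fails at once if the mug or the tin is shoved or knocked over (distance of any of mug_cream, soup_tin from where it was at the start of the episode above 0.03 m).
It also fails if it takes over 109 s, if anything falls off the work surface, if the arm or the gripper's body presses on something with over 40 N, if the wrist force passes 120 N, or if a joint passes its speed limit or range.

## Robot

A 6-joint arm with a two-finger parallel gripper is mounted at the origin on a cart in front of the work surface, level with it; the furniture and walls round the work are solid. World frame = base frame: x ahead of the robot, y to its left, z up, the work surface at z = 0. Lengths are in mm, angles in rad, forces in N, time in s.
With the tool pointing down it reaches from about 350 to 975 mm from the base axis. Payload 7.1 kg.
Tool frame: the origin (TCP) lies on the front face of the gripper's body, between the roots of the fingers; the fingertips stand 80 mm ahead of it and the grasp point (between the pads) lies 61 mm ahead of it; z points along the fingers, y is the line along which they close (so a half turn about z gives the same grasp; the last joint's range is limited). The gripper opens to 88 mm and grips with 3 to 60 N. Pads are 20 mm wide; open, the fingers measure 115 mm over their backs; the gripper's body (75 mm by 178 mm) begins 61 mm behind the grasp point.
Start: joints at [-1.255, 0.423, 1.63, -0, 1.089, -0.019], TCP at [205.38, -590.275, 302.675] pointing down, gripper open.
Joint ranges: [-3, 3], [-0.9, 2.11], [0.09, 2.58], [-1.31, 4.45], [0.11, 2.69], [-2.54, 2.54]. Speed limits (rad/s): [2.39, 2.39, 3.01, 3.14, 3.14, 3.14].

## Interface

Orientations are given as a rotation vector (axis times angle).
In Python, from workcell import readout, vision, close_job gives the robot as it stands.
- The arm moves only by the tool servo_tool, never from a script. Its argument "plan" is a list that holds one entry, the list of rows, each a list of 7 numbers: the gripper command: -1 is fully open, 1 is shut, values between are in proportion, then the shift along the world's x, y, z in units of 40 mm (1.0 is 40 mm), then the turn, a rotation vector about the world's x, y, z in units of 5 degrees (1.0 is 5 degrees). A call has 1 to 5 rows; each row shifts and turns the commanded pose from where the row before left it; what a row does not reach is not made up. A row lasts 1/12 s, in which the tool goes at most 41.7 mm and 7.16 degrees, less where a joint would pass 70% of its speed; a pose out of reach is approached as far as the arm can. A call is refused whole if a number of a shift passes 1 or a number of a turn 1, either way. A call with a gripper value outside its range is refused whole. The fingers move at their own pace and stop on an object; the grip force is fixed at half the most. Time passes only in rows, so rows that do not move let the fingers close. It gives the time, the measured TCP pose, the force, the opening and the grip force at its end, in the units of the state.
- readout.get_obs(): the state, without advancing time (a new reading comes with each control period).
- vision.get_image(name): name is "scene" or "top" or "wrist"; returns the picture (420x560x3 uint8, red, green, blue); there is no depth.
- vision.camera_params(name): a dict with "fx", "fy", "cx", "cy" (pixels), "rvec" (rotation vector, rad) and "tvec" (3), from world to camera coordinates, as OpenCV has them; the wrist camera has in their place "hand_eye" (4x4, takes a point from camera to tool coordinates, whose origin is the TCP and whose axes are the flange's). Camera axes: x right, y down, z forward; pixel columns grow to the right and rows downward; lengths in mm; the calibration is good to about 2 mm. The wrist camera is an equidistant fisheye: a pixel r from the principal point sees the ray r / f radians off the axis. A picture is of the moment at which its call begins: read the wrist's pose just before it. camera_params takes no time and is no camera call.
- close_job(): hands the job in; it is judged then, once.
The state is a dict: "t": time; "qpos": joint angles; "qvel": joint speeds; "joint_torque": joint torques, N m; "ee_pos": TCP position; "orientation": TCP orientation; "ft_force": force on the tool from outside, world axes, zero at the start; "moment": the same for the moment, N m; "width": finger opening in mm; "grasp_force": force on a finger pad.
Only numpy, scipy, OpenCV 4.12 (cv2) and the standard library are available. Lean on these libraries where they do the work, as an engineer would, in place of code of your own. Each camera call takes 0.05 s, during which the arm holds its last target. There are 200 camera calls.

## Working session

There is one attempt and no reset: what is moved stays moved. The work goes in short steps, Python scripts to look and compute and a tool call to move; the robot and the scene stay as the last step left them, time stands still between calls to the robot, and variables do not carry over. Pictures are saved under pics/ and viewed, at most 16 in all, crops included, and the job is handed in when it is done.

Besides the shell and the picture viewer there is one more tool, called by a JSON object that holds its "fn" and its "kwargs", one argument or row to a line. servo_tool: Moves the arm, as the interface text tells. Its arguments: {"type":"object","properties":{"plan":{"type":"array"}},"required":["plan"]}

```bash
mkdir -p pics; cat > h.py <<'E'
import numpy as np,cv2
from workcell import readout,vision
def snap(n,f):
    im=vision.get_image(n); cv2.imwrite(f'pics/{f}.png',im[:,:,::-1]); return im
E
python3 - <<'E'
from h import *
for n in ('scene','top','wrist'):
    snap(n,n+'0'); p=vision.camera_params(n); print(n,{k:np.round(v,3).tolist() for k,v in p.items()})
o=readout.get_obs(); print(o['t'],o['ee_pos'],o['orientation'],o['width'])
E
```

```text
scene {'fx': 471.883, 'fy': 471.883, 'cx': 273.353, 'cy': 211.456, 'rvec': [1.201, -2.231, 1.039], 'tvec': [336.042, 343.329, 928.102]}
top {'fx': 494.598, 'fy': 494.598, 'cx': 277.63, 'cy': 211.323, 'rvec': [2.203, -2.159, 0.103], 'tvec': [-11.172, 605.821, 1303.292]}
wrist {'fx': 325.192, 'fy': 325.192, 'cx': 286.033, 'cy': 210.748, 'hand_eye': [[-0.0, -0.961, -0.277, 76.295], [1.0, -0.0, 0.0, 0.12], [-0.0, -0.277, 0.961, -82.583], [0.0, 0.0, 0.0, 1.0]]}
0.15 [ 205.29649953 -589.99433633  302.1136551 ] [-3.09658677e+00 -5.23325827e-01  2.90266983e-04] 87.95906302908882
```

View pics/scene0.png

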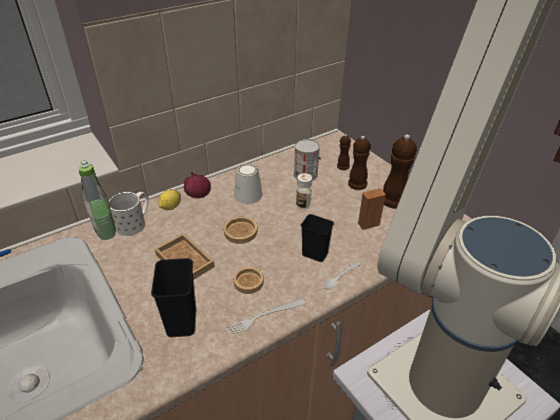

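View pics/top0.png

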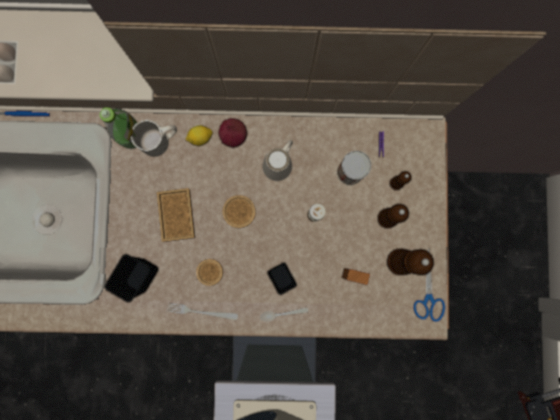

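The scene view has three dark mills: small (344,150), middle (360,165) and large (400,170). In the top view these are at (401,180), (397,214) and (415,262). There are two black cups: large at scene (177,297) / top (132,277), and small at scene (316,238) / top (282,278). I choose the middle mill and the small cup. The jar is at top (317,212) and the block at (356,276). The stands are at (239,211) for the large and (209,271) for the small, with the tray at (177,215).

```bash
cat >> h.py <<'E'
def cam(n):
    p=vision.camera_params(n); R=cv2.Rodrigues(np.array(p['rvec'],float))[0]; return p,R,np.array(p['tvec'],float)
def ray(n,u,v):
    p,R,t=cam(n); d=R.T@np.array([(u-p['cx'])/p['fx'],(v-p['cy'])/p['fy'],1]); return -R.T@t,d
def onz(n,uv,z):
    o=[]
    for u,v in np.reshape(uv,(-1,2)):
        c,d=ray(n,u,v); o.append((c+d*(z-c[2])/d[2])[:2])
    return np.array(o)
def proj(n,P):
    p,R,t=cam(n); q=R@np.array(P,float)+t; return p['cx']+p['fx']*q[0]/q[2],p['cy']+p['fy']*q[1]/q[2]
E
python3 - <<'E'
from h import *
im=cv2.imread('pics/top0.png'); hsv=cv2.cvtColor(im,cv2.COLOR_BGR2HSV)
def blob(mask,seed,box):
    x0,y0,x1,y1=box; m=np.zeros_like(mask); m[y0:y1,x0:x1]=mask[y0:y1,x0:x1]
    n,l,s,c=cv2.connectedComponentsWithStats(m)
    k=1+np.argmax(s[1:,4]); 
    cs=cv2.findContours((l==k).astype('uint8'),0,cv2.CHAIN_APPROX_NONE)[0][0]
    return cs
H,S,V=cv2.split(hsv)
def u8(b): return b.astype('uint8')
def rep(name,cs,z):
    r=cv2.minAreaRect(cs); w=onz('top',cs[:,0,:],z).astype('float32'); R=cv2.minAreaRect(w)
    c,rad=cv2.minEnclosingCircle(w)
    print(name,'px',np.round(r[0],1),'world rect',np.round(R[0],1),np.round(R[1],1),round(R[2],1),'box',np.round(cv2.boxPoints(R)).tolist(),'circ',np.round(c,1),round(rad,1))
for nm,px in (('jar',(317,213)),('small',(210,271)),('large',(239,211)),('tray',(160,215)),('tray in',(177,215)),('cup',(282,278)),('block',(360,277)),('wkt',(250,180)),('mill',(400,212))):
    print(nm,hsv[px[1],px[0]])
rep('cup',blob(u8(V<50),0,(260,255,305,300)),103)
rep('block',blob(u8((S>130)&(H<20)),0,(335,262,375,290)),110)
wood=u8((S>100)&(H<25))
rep('small',blob(wood,0,(190,250,230,292)),20)
rep('large',blob(wood,0,(215,188,265,235)),20)
rep('tray',blob(wood,0,(150,180,205,250)),24)
rep('jar',blob(u8((V>150)&(S<40)),0,(303,200,332,226)),105)
crop=im[130:310,140:450]; cv2.imwrite('pics/c1.png',cv2.resize(crop,None,fx=2.58,fy=2.58,interpolation=cv2.INTER_CUBIC))
E
```

```text
jar [ 20  18 170]
small [ 16 134 120]
large [ 16 135 121]
tray [ 17 117 129]
tray in [ 16 134 118]
cup [120  38  27]
block [ 14 163 128]
wkt [ 15  58 141]
mill [ 21  21 123]
cup px [281.5 278.3] world rect [431.5 -11.6] [65.7 50.2] 30.0 box [[390.0, -6.0], [416.0, -50.0], [472.0, -17.0], [447.0, 27.0]] circ [432.  -11.4] 38.0
block px [355.5 275.9] world rect [ 441.1 -195.8] [62.5 25.3] 77.1 box [[422.0, -223.0], [446.0, -229.0], [460.0, -168.0], [436.0, -162.0]] circ [ 440.8 -195.7] 32.2
small px [209.5 271.5] world rect [441.6 179.6] [66.3 66.8] 1.1 box [[408.0, 212.0], [409.0, 146.0], [475.0, 147.0], [474.0, 214.0]] circ [441.1 180.1] 34.4
large px [238.5 211.5] world rect [604.  106.5] [84.  83.6] 1.4 box [[561.0, 147.0], [563.0, 64.0], [647.0, 66.0], [645.0, 149.0]] circ [605.6 106. ] 43.6
tray px [175.3 214.5] world rect [592.2 275.4] [133.1  87. ] 8.1 box [[520.0, 309.0], [532.0, 223.0], [664.0, 242.0], [652.0, 328.0]] circ [592.2 275.2] 77.3
jar px [317. 211.] world rect [602.  -98.1] [35.6 35.5] 0.8 box [[584.0, -81.0], [584.0, -116.0], [620.0, -116.0], [620.0, -80.0]] circ [602.7 -98.7] 18.9
```

View pics/c1.png

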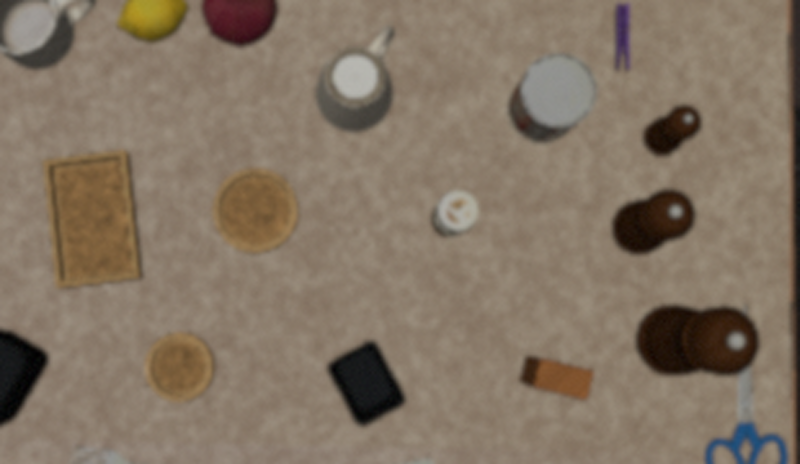

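The close crop shows the middle mill with its finial at crop (676,211), which is top (402,212). It lies between the small one (688,118) and the large one (737,341). The small cup is at crop (367,383), the block's top face at (564,378), and the jar's white cap at (459,211). All of these agree with the description, so I'm moving to look over the cup.

{"fn": "servo_tool", "kwargs": {
  "plan": [
    [[-1,0.38,0.95,0.2,0,0,0.15],[-1,0.38,0.95,0.2,0,0,0.15],[-1,0.38,0.95,0.1,0,0,0.15],[-1,0.38,0.95,0,0,0,0.15],[-1,0.38,0.95,0,0,0,0.15]]
  ]
}}

```text
t: 0.57
ee_pos: [281.5, -398.6, 322.7]
orientation: [3.079, 0.624, 0.0]
ft_force: [0.8, 0.7, 1.3]
width: 87.6
grasp_force: 0.0
```

{"fn": "servo_tool", "kwargs": {
  "plan": [
    [[-1,0.38,0.95,0,0,0,0.15],[-1,0.38,0.95,0,0,0,0.15],[-1,0.38,0.95,0,0,0,0.15],[-1,0.38,0.95,0,0,0,0.15],[-1,0.38,0.95,0,0,0,0.15]]
  ]
}}

```text
t: 0.98
ee_pos: [357.4, -208.5, 322.7]
orientation: [3.057, 0.725, 0.0]
ft_force: [0.5, -0.2, -0.8]
width: 87.7
grasp_force: 0.0
```

{"fn": "servo_tool", "kwargs": {
  "plan": [
    [[-1,0.38,0.95,0,0,0,0.15],[-1,0.38,0.95,0,0,0,0.15],[-1,0.38,0.95,0,0,0,0.15],[-1,0.38,0.95,0,0,0,0.15],[-1,0.3,0.9,0,0,0,0.1]]
  ]
}}

```text
t: 1.4
ee_pos: [430.7, -20.1, 322.8]
orientation: [3.033, 0.819, 0.001]
ft_force: [1.0, -1.0, 0.5]
width: 87.8
grasp_force: 0.0
```

```bash
cat >> h.py <<'E'
def wray(uv,o):
    p=vision.camera_params('wrist'); uv=np.reshape(np.array(uv,float),(-1,2))
    d=(uv-[p['cx'],p['cy']])/p['fx']; r=np.linalg.norm(d,axis=1); s=np.where(r>1e-9,np.sin(r)/np.maximum(r,1e-9),1)
    v=np.c_[d*s[:,None],np.cos(r)]; E=np.array(p['hand_eye']); R=cv2.Rodrigues(np.array(o['orientation'],float))[0]
    return R@E[:3,3]+o['ee_pos'], v@E[:3,:3].T@R.T
def wonz(uv,z,o):
    c,d=wray(uv,o); return (c+d*((z-c[2])/d[:,2])[:,None])[:,:2]
def wproj(P,o):
    p=vision.camera_params('wrist'); E=np.array(p['hand_eye']); R=cv2.Rodrigues(np.array(o['orientation'],float))[0]
    q=(R.T@(np.array(P,float)-o['ee_pos'])-E[:3,3])@E[:3,:3]; r=np.arctan2(np.hypot(q[0],q[1]),q[2]); k=p['fx']*r/np.hypot(q[0],q[1])
    return p['cx']+k*q[0],p['cy']+k*q[1]
def wshot(f):
    o=readout.get_obs(); im=snap('wrist',f); return o,im
def psi(o):
    R=cv2.Rodrigues(np.array(o['orientation'],float))[0]; return np.degrees(np.arctan2(R[1,0],R[0,0]))
def big(mask):
    n,l,s,c=cv2.connectedComponentsWithStats(mask.astype('uint8')); k=1+np.argmax(s[1:,4])
    return cv2.findContours((l==k).astype('uint8'),0,cv2.CHAIN_APPROX_NONE)[0][0][:,0,:]
E
python3 - <<'E'
from h import *
import pickle
o,im=wshot('w1'); pickle.dump(o,open('o1.pkl','wb')); print(psi(o),o['ee_pos'],np.round(wproj([432,-12,103],o)), np.round(o['qpos'],2))
m=onz('top',(402,212),170)[0]; print('mill',m,'scene px of finial',proj('scene',[*m,170]))
print('jar scene',proj('scene',[602.5,-98.5,105]))
print('tray scene corners',[np.round(proj('scene',[x,y,24])) for x,y in ((520,309),(664,242))])
E
```

```text
30.236097995012916 [430.66257743 -20.14084388 322.83177496] [279. 195.] [-0.07  0.1   2.02  0.    1.02  0.97]
mill [ 597.93446993 -296.62158681] scene px of finial (np.float64(363.97311929504133), np.float64(135.5386253472082))
jar scene (np.float64(305.1231219352803), np.float64(176.3403050539042))
tray scene corners [array([185., 277.]), array([185., 232.])]
```

View pics/w1.png

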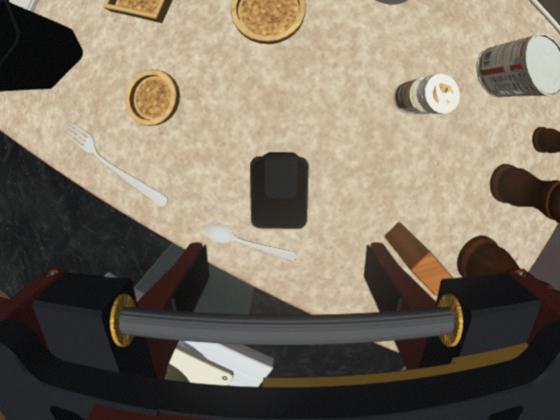

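The wrist view shows the small cup squarely between the fingers, its rim spanning (250–308, 155–228). The small stand is at (152,98), the large stand at (268,10) and the jar at (438,94).

```bash
python3 - <<'E'
from h import *
import pickle
o=pickle.load(open('o1.pkl','rb')); im=cv2.imread('pics/w1.png'); hsv=cv2.cvtColor(im,cv2.COLOR_BGR2HSV); H,S,V=cv2.split(hsv)
def crop(m,b):
    z=np.zeros_like(m); z[b[1]:b[3],b[0]:b[2]]=m[b[1]:b[3],b[0]:b[2]]; return z
def rect(nm,c,z):
    w=wonz(c,z,o).astype('float32'); R=cv2.minAreaRect(w); print(nm,np.round(R[0],1),np.round(R[1],1),round(R[2],1),'ang',np.round([np.degrees(np.arctan2(*(b-a)[::-1])) for a,b in zip(cv2.boxPoints(R)[:2],cv2.boxPoints(R)[1:3])],1))
rect('cup',big(crop(V<60,(235,145,325,238))),103)
c=big(crop((S>85)&(H<25),(115,60,190,135))); rect('small',c,20)
c=big(crop((V>140)&(S<45),(418,70,465,118))); rect('jar',c,105)
E
```

```text
cup [435.   -9.8] [72.7 52.8] 29.3 ang [-60.7  29.3]
small [443.  179.3] [74.1 71.1] 75.3 ang [-14.7  75.3]
jar [603.  -97.5] [39.9 40.1] 47.6 ang [-42.4  47.6]
```

{"fn": "servo_tool", "kwargs": {
  "plan": [
    [[-1,0.1,0.25,0,0,0,-0.1],[-1,0,0,-0.9,0,0,0],[-1,0,0,-0.9,0,0,0],[-1,0,0,-0.9,0,0,0],[-1,0,0,-0.9,0,0,0]]
  ]
}}

```text
t: 1.87
ee_pos: [434.1, -12.2, 177.6]
orientation: [3.036, 0.805, 0.002]
ft_force: [-0.2, -0.3, 0.3]
width: 87.9
grasp_force: 0.0
```

{"fn": "servo_tool", "kwargs": {
  "plan": [
    [[-1,0,0,-0.75,0,0,0],[-1,0,0,0,0,0,0],[1,0,0,0,0,0,0],[1,0,0,0,0,0,0],[1,0,0,0,0,0,0]]
  ]
}}

```text
t: 2.28
ee_pos: [435.4, -12.4, 150.5]
orientation: [3.036, 0.804, 0.005]
ft_force: [0.1, 0.7, 0.5]
width: 71.1
grasp_force: 0.0
```

{"fn": "servo_tool", "kwargs": {
  "plan": [
    [[1,0,0,0,0,0,0],[1,0,0,0,0,0,0],[1,0,0,0,0,0,0],[1,0,0,0,0,0,0],[1,0,0,0,0,0,0]]
  ]
}}

```text
t: 2.7
ee_pos: [435.0, -12.3, 149.9]
orientation: [3.036, 0.804, 0.004]
ft_force: [-1.6, 0.9, 10.5]
width: 54.7
grasp_force: 30.0
```

{"fn": "servo_tool", "kwargs": {
  "plan": [
    [[1,0,0,0.2,0,0,0],[1,0,0,0.5,0,0,0],[1,0,0,0.5,0,0,0],[1,0,0,0.3,0,0,0],[1,0,0,0,0,0,0]]
  ]
}}

```text
t: 3.12
ee_pos: [435.4, -12.4, 211.3]
orientation: [3.035, 0.804, 0.007]
ft_force: [0.1, -0.3, -0.7]
width: 54.4
grasp_force: 30.0
```

{"fn": "servo_tool", "kwargs": {
  "plan": [
    [[1,0.3,0.48,0,0,0,-0.4],[1,0.5,0.8,0,0,0,-0.4],[1,0.5,0.8,0,0,0,-0.4],[1,0.5,0.8,0,0,0,-0.5],[1,0.5,0.8,0,0,0,-0.5]]
  ]
}}

```text
t: 3.53
ee_pos: [526.5, 136.3, 208.2]
orientation: [3.1, 0.506, -0.001]
ft_force: [0.3, -0.3, -0.3]
width: 54.8
grasp_force: 30.0
```

{"fn": "servo_tool", "kwargs": {
  "plan": [
    [[1,0.5,0.8,0,0,0,-0.5],[1,0.5,0.8,0,0,0,-0.5],[1,0.5,0.8,0,0,0,-0.5],[1,0.5,0.8,0,0,0,-0.5],[1,0.2,0.25,0,0,0,-0.1]]
  ]
}}

```text
t: 3.95
ee_pos: [615.9, 277.1, 208.1]
orientation: [-3.132, -0.224, -0.003]
ft_force: [-1.0, 0.3, -0.1]
width: 54.6
grasp_force: 30.0
```

```bash
python3 - <<'E'
from h import *
o,im=wshot('w2'); print(psi(o),o['ee_pos'])
a=np.radians(8.2); u=np.array([np.cos(a),np.sin(a)]); v=np.array([-u[1],u[0]])
im=im[:,:,::-1].copy()
for sx,sy in ((1,1),(1,-1),(-1,1),(-1,-1)):
    P=np.array([593,275.3])+sx*68*u+sy*44*v; q=wproj([*P,24],o); print(np.round(q)); cv2.circle(im,tuple(int(k) for k in q),3,(255,0,255),1)
cv2.imwrite('pics/w2m.png',im)
E
```

```text
8.176712770476874 [615.90353217 277.05808986 208.14281154]
[231. 158.]
[337. 158.]
[239. 301.]
[330. 302.]
```

View pics/w2m.png

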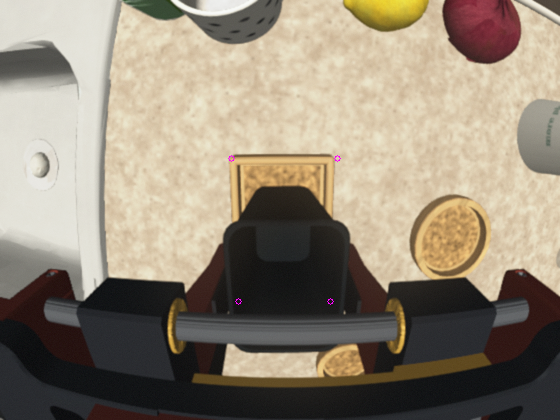

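The wrist view shows the tray's far corners at (231,156) and (334,155), within 3 px of my estimate, with the held cup centred over it. I'll lower and release.

{"fn": "servo_tool", "kwargs": {
  "plan": [
    [[1,0,0.02,-0.5,0,0,0],[1,0,0.02,-0.4,0,0,0],[1,0,0,-0.2,0,0,0],[1,0,0,-0.1,0,0,0],[1,0,0,-0.05,0,0,0]]
  ]
}}

```text
t: 4.42
ee_pos: [613.6, 273.8, 157.7]
orientation: [3.133, 0.224, -0.003]
ft_force: [0.4, -0.2, -1.5]
width: 54.5
grasp_force: 30.0
```

{"fn": "servo_tool", "kwargs": {
  "plan": [
    [[1,0,0,-0.03,0,0,0],[1,0,0,0,0,0,0],[1,0,0,0,0,0,0]]
  ]
}}

```text
t: 4.67
ee_pos: [614.6, 274.4, 158.3]
orientation: [-3.133, -0.224, -0.002]
ft_force: [-0.3, 0.7, -0.4]
width: 54.3
grasp_force: 30.0
```

{"fn": "servo_tool", "kwargs": {
  "plan": [
    [[1,0,0,-0.05,0,0,0],[1,0,0,0,0,0,0]]
  ]
}}

```text
t: 4.83
ee_pos: [614.6, 274.6, 156.1]
orientation: [-3.133, -0.224, -0.002]
ft_force: [0.5, 0.0, 0.8]
width: 54.3
grasp_force: 30.0
```

{"fn": "servo_tool", "kwargs": {
  "plan": [
    [[1,0,0,-0.03,0,0,0],[1,0,0,0,0,0,0]]
  ]
}}

```text
t: 5.0
ee_pos: [614.9, 274.8, 156.0]
orientation: [-3.133, -0.224, -0.003]
ft_force: [-1.9, -0.4, 8.4]
width: 54.8
grasp_force: 30.0
```

Contact at z=156.0, as expected. I'll release, rise and look.

{"fn": "servo_tool", "kwargs": {
  "plan": [
    [[-1,0,0,0,0,0,0],[-1,0,0,0,0,0,0],[-1,0,0,0,0,0,0],[-1,0,0,0,0,0,0],[-1,0,0,0,0,0,0]]
  ]
}}

```text
t: 5.42
ee_pos: [614.0, 274.4, 154.0]
orientation: [3.133, 0.224, -0.001]
ft_force: [-0.2, 0.4, 0.7]
width: 84.4
grasp_force: 0.0
```

{"fn": "servo_tool", "kwargs": {
  "plan": [
    [[-1,0,0,0.3,0,0,0],[-1,0,0,0.9,0,0,0],[-1,0,0,0.9,0,0,0],[-1,-0.5,0,0.9,0,0,0],[-1,-0.8,0,0.5,0,0,0]]
  ]
}}

```text
t: 5.83
ee_pos: [564.9, 275.0, 299.3]
orientation: [-3.131, -0.222, -0.012]
ft_force: [0.1, 0.2, 0.8]
width: 87.2
grasp_force: 0.0
```

```bash
python3 - <<'E'
from h import *
o,im=wshot('w3'); print(psi(o),o['ee_pos'])
im=im[:,:,::-1].copy(); hsv=cv2.cvtColor(im,cv2.COLOR_BGR2HSV);H,S,V=cv2.split(hsv)
a=np.radians(8.2); u=np.array([np.cos(a),np.sin(a)]); v=np.array([-u[1],u[0]])
for sx,sy in ((1,1),(1,-1),(-1,1),(-1,-1)):
    P=np.array([593,275.3])+sx*68*u+sy*44*v; q=wproj([*P,24],o); cv2.circle(im,tuple(int(k) for k in q),3,(255,0,255),1)
for z,c in((103+6,(0,255,0)),):
    for sx,sy in ((1,1),(1,-1),(-1,1),(-1,-1)):
        P=np.array([616,275.2])+sx*37*u+sy*29*v; q=wproj([*P,z],o); cv2.circle(im,tuple(int(k) for k in q),3,c,1)
cv2.imwrite('pics/w3m.png',im)
E
```

```text
8.1042806077763 [564.89084811 275.01114001 299.30590297]
```

View pics/w3m.png

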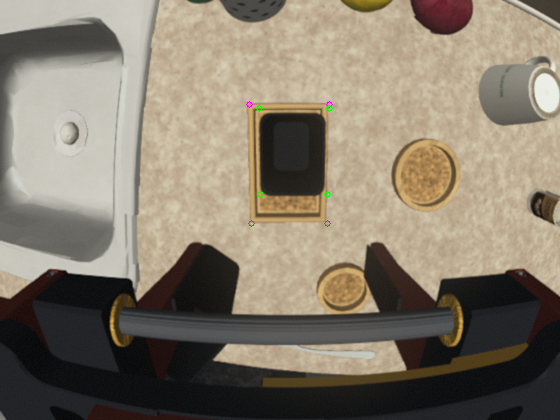

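The cup stands in the far end of the tray, its rim at (259–327, 113–195) and the tray corners where I predicted them. Tray-frame offset is about x +22, y -3. Now the block.

{"fn": "servo_tool", "kwargs": {
  "plan": [
    [[-1,-0.26,-0.95,0,0,0,-0.35],[-1,-0.26,-0.95,0,0,0,-0.35],[-1,-0.26,-0.95,0,0,0,-0.35],[-1,-0.26,-0.95,0,0,0,-0.35],[-1,-0.26,-0.95,0,0,0,-0.35]]
  ]
}}

```text
t: 6.3
ee_pos: [509.3, 83.1, 294.9]
orientation: [-3.142, 0.017, -0.001]
ft_force: [1.0, -0.3, -0.3]
width: 88.0
grasp_force: 0.0
```

{"fn": "servo_tool", "kwargs": {
  "plan": [
    [[-1,-0.26,-0.95,0,0,0,-0.35],[-1,-0.26,-0.95,0,0,0,-0.35],[-1,-0.26,-0.95,0,0,0,-0.35],[-1,-0.26,-0.95,0,0,0,-0.35],[-1,-0.26,-0.95,0,0,0,-0.35]]
  ]
}}

```text
t: 6.72
ee_pos: [457.3, -107.2, 295.0]
orientation: [3.131, -0.257, 0.001]
ft_force: [1.1, -0.2, -0.7]
width: 88.0
grasp_force: 0.0
```

{"fn": "servo_tool", "kwargs": {
  "plan": [
    [[-1,-0.26,-0.95,0,0,0,-0.35],[-1,-0.26,-0.7,0,0,0,-0.35],[-1,0,0,0,0,0,0]]
  ]
}}

```text
t: 6.97
ee_pos: [435.9, -175.4, 294.9]
orientation: [3.12, -0.359, 0.001]
ft_force: [-0.8, -0.2, 0.1]
width: 87.8
grasp_force: 0.0
```

```bash
python3 - <<'E'
from h import *
import pickle
o,im=wshot('w4'); pickle.dump(o,open('o4.pkl','wb')); print(psi(o),o['ee_pos'])
print('block',onz('top',(358.6,276.5),110),'big mill base?',onz('top',(402,262),20))
E
```

```text
-13.138069159154416 [ 435.94235871 -175.38602282  294.9062604 ]
block [[ 439.71378456 -203.47295234]] big mill base? [[ 476.81125753 -335.40891595]]
```

View pics/w4.png

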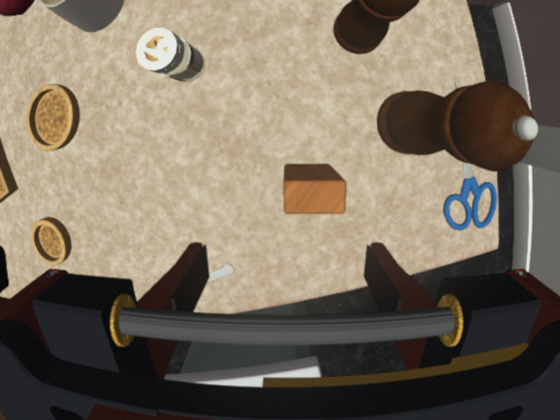

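The block's top face is at (284–346, 181–213). The large mill (base near (410,122)) stands too close for the body if I grip across the 54 mm side here. So I'll grip across 30 mm, set the block down in open space, and regrip across 54 mm there.

```bash
python3 - <<'E'
from h import *
import pickle
o=pickle.load(open('o4.pkl','rb')); im=cv2.imread('pics/w4.png'); hsv=cv2.cvtColor(im,cv2.COLOR_BGR2HSV); H,S,V=cv2.split(hsv)
m=((V>115)&(S>120)&(H<20)); z=np.zeros_like(m); z[165:225,275:355]=m[165:225,275:355]
c=big(z); print(cv2.minAreaRect(c))
w=wonz(c,110,o).astype('float32'); R=cv2.minAreaRect(w); print(R,cv2.boxPoints(R))
d=R[0]-o['ee_pos'][:2]; print(d/40)
E
```

```text
((314.5, 196.5), (33.0, 61.0), 90.0)
((441.8620910644531, -201.8719024658203), (52.10023880004883, 28.904447555541992), 77.19577026367188) [[ 421.996   -224.07132]
 [ 450.18167 -230.47714]
 [ 461.72818 -179.67249]
 [ 433.5425  -173.26666]]
[ 0.14799331 -0.66214699]
```

{"fn": "servo_tool", "kwargs": {
  "plan": [
    [[-1,0,-0.2,0,0,0,1],[-1,0,-0.2,0,0,0,1],[-1,0,-0.2,0,0,0,1],[-1,0,0,0,0,0,1],[-1,0,0,0,0,0,1]]
  ]
}}

```text
t: 7.43
ee_pos: [437.8, -194.9, 294.6]
orientation: [-3.123, -0.342, -0.0]
ft_force: [-1.0, -0.3, 0.2]
width: 87.8
grasp_force: 0.0
```

{"fn": "servo_tool", "kwargs": {
  "plan": [
    [[-1,0,0,0,0,0,1],[-1,0,0,0,0,0,1],[-1,0,0,0,0,0,1],[-1,0,0,0,0,0,1],[-1,0,0,0,0,0,1]]
  ]
}}

```text
t: 7.85
ee_pos: [437.8, -194.4, 294.6]
orientation: [-2.974, -1.011, -0.0]
ft_force: [0.4, -0.3, 0.6]
width: 88.1
grasp_force: 0.0
```

{"fn": "servo_tool", "kwargs": {
  "plan": [
    [[-1,0,0,0,0,0,1],[-1,0,0,0,0,0,1],[-1,0,0,0,0,0,1],[-1,0,0,0,0,0,1],[-1,0,0,0,0,0,1]]
  ]
}}

```text
t: 8.27
ee_pos: [437.8, -194.4, 294.6]
orientation: [-2.685, -1.63, -0.001]
ft_force: [-0.2, 0.8, 0.7]
width: 88.0
grasp_force: 0.0
```

{"fn": "servo_tool", "kwargs": {
  "plan": [
    [[-1,0,0,0,0,0,1],[-1,0,0,0,0,0,1],[-1,0,0,0,0,0,1],[-1,0,0,0,0,0,0],[-1,0,0,0,0,0,0]]
  ]
}}

```text
t: 8.68
ee_pos: [437.7, -194.7, 294.5]
orientation: [2.457, 1.958, 0.0]
ft_force: [0.0, 0.2, -1.2]
width: 88.1
grasp_force: 0.0
```

{"fn": "servo_tool", "kwargs": {
  "plan": [
    [[-1,0.1,-0.18,0,0,0,0],[-1,0,0,-0.9,0,0,0],[-1,0,0,-0.9,0,0,0],[-1,0,0,-0.9,0,0,0],[-1,0,0,-0.9,0,0,0]]
  ]
}}

```text
t: 9.1
ee_pos: [442.0, -203.1, 149.2]
orientation: [2.456, 1.956, 0.001]
ft_force: [0.1, -0.2, 0.3]
width: 87.6
grasp_force: 0.0
```

{"fn": "servo_tool", "kwargs": {
  "plan": [
    [[-1,0,0,-0.35,0,0,0],[1,0,0,0,0,0,0],[1,0,0,0,0,0,0],[1,0,0,0,0,0,0],[1,0,0,0,0,0,0]]
  ]
}}

```text
t: 9.52
ee_pos: [442.4, -203.3, 137.7]
orientation: [2.454, 1.957, 0.002]
ft_force: [0.5, -0.7, 0.2]
width: 64.8
grasp_force: 0.0
```

{"fn": "servo_tool", "kwargs": {
  "plan": [
    [[1,0,0,0,0,0,0],[1,0,0,0,0,0,0],[1,0,0,0,0,0,0],[1,0,0,0,0,0,0],[1,0,0,0,0,0,0]]
  ]
}}

```text
t: 9.93
ee_pos: [441.4, -202.8, 136.5]
orientation: [2.455, 1.959, 0.0]
ft_force: [-1.6, 0.5, 0.8]
width: 31.3
grasp_force: 0.3
```

{"fn": "servo_tool", "kwargs": {
  "plan": [
    [[1,0,0,0,0,0,0],[1,0,0,0,0,0,0],[1,0,0,0,0,0,0]]
  ]
}}

```text
t: 10.18
ee_pos: [441.4, -202.8, 136.4]
orientation: [2.455, 1.96, 0.0]
ft_force: [0.1, -0.3, 4.2]
width: 30.3
grasp_force: 30.0
```

{"fn": "servo_tool", "kwargs": {
  "plan": [
    [[1,0,0,0.3,0,0,0],[1,0,0,0.4,0,0,0],[1,0,0.4,0,0,0,0.4],[1,0.1,0.8,0,0,0,0.8],[1,0.1,0.8,0,0,0,0.8]]
  ]
}}

```text
t: 10.6
ee_pos: [449.3, -122.5, 164.3]
orientation: [2.274, 2.167, 0.0]
ft_force: [-0.3, -0.0, -0.8]
width: 30.2
grasp_force: 30.0
```

{"fn": "servo_tool", "kwargs": {
  "plan": [
    [[1,0,0.8,0,0,0,0.8],[1,0,0.8,0,0,0,0.8],[1,0,0.4,0,0,0,0.65],[1,0,0,-0.3,0,0,0],[1,0,0,-0.25,0,0,0]]
  ]
}}

```text
t: 11.02
ee_pos: [449.5, -41.7, 142.0]
orientation: [2.049, 2.381, 0.001]
ft_force: [-0.7, -0.2, -0.9]
width: 30.1
grasp_force: 30.0
```

{"fn": "servo_tool", "kwargs": {
  "plan": [
    [[1,0,0,-0.05,0,0,0],[1,0,0,0,0,0,0],[1,0,0,0,0,0,0]]
  ]
}}

```text
t: 11.27
ee_pos: [449.2, -43.3, 140.0]
orientation: [-2.053, -2.377, 0.001]
ft_force: [-0.4, -0.5, -1.2]
width: 30.0
grasp_force: 30.0
```

{"fn": "servo_tool", "kwargs": {
  "plan": [
    [[1,0,0,-0.06,0,0,0],[1,0,0,-0.03,0,0,0],[1,0,0,0,0,0,0],[1,0,0,0,0,0,0]]
  ]
}}

```text
t: 11.6
ee_pos: [449.4, -43.0, 136.8]
orientation: [2.053, 2.378, 0.0]
ft_force: [0.4, -0.1, -0.8]
width: 29.4
grasp_force: 30.0
```

{"fn": "servo_tool", "kwargs": {
  "plan": [
    [[-1,0,0,0,0,0,0],[-1,0,0,0,0,0,0],[-1,0,0,0,0,0,0],[-1,0,0,0,0,0,0],[-1,0,0,0,0,0,0]]
  ]
}}

```text
t: 12.02
ee_pos: [449.4, -42.7, 136.7]
orientation: [2.052, 2.379, 0.0]
ft_force: [-0.5, -0.6, 0.9]
width: 59.8
grasp_force: 0.0
```

{"fn": "servo_tool", "kwargs": {
  "plan": [
    [[-1,0,0,0.5,0,0,0],[-1,0,0,0.9,0,0,0],[-1,0,0,0.9,0,0,0],[-1,0,0,0.2,0,0,-1],[-1,0,0,0,0,0,-1]]
  ]
}}

```text
t: 12.43
ee_pos: [450.9, -42.9, 239.7]
orientation: [2.252, 2.183, 0.006]
ft_force: [0.6, -0.2, 0.0]
width: 87.1
grasp_force: 0.0
```

{"fn": "servo_tool", "kwargs": {
  "plan": [
    [[-1,0,0,0,0,0,-1],[-1,0,0,0,0,0,-1],[-1,0,0,0,0,0,-1],[-1,0,0,0,0,0,-1],[-1,0,0,0,0,0,-1]]
  ]
}}

```text
t: 12.85
ee_pos: [449.2, -42.7, 236.7]
orientation: [2.676, 1.646, 0.0]
ft_force: [0.1, 0.3, 0.6]
width: 87.6
grasp_force: 0.0
```

{"fn": "servo_tool", "kwargs": {
  "plan": [
    [[-1,0,0,0,0,0,-1],[-1,0,0,0,0,0,-1],[-1,0,0,0,0,0,-1],[-1,0,0,0,0,0,-1],[-1,0,0,0,0,0,-1]]
  ]
}}

```text
t: 13.27
ee_pos: [449.2, -42.7, 236.7]
orientation: [-2.969, -1.028, 0.0]
ft_force: [0.5, -0.3, -0.4]
width: 88.0
grasp_force: 0.0
```

{"fn": "servo_tool", "kwargs": {
  "plan": [
    [[-1,0,0,0.3,0,0,-1],[-1,0,0,0.3,0,0,-1],[-1,0,0,0,0,0,-1],[-1,0,0,0,0,0,-1],[-1,0,0,0,0,0,-1]]
  ]
}}

```text
t: 13.68
ee_pos: [449.3, -42.7, 260.9]
orientation: [3.121, 0.361, 0.001]
ft_force: [-0.2, -0.3, 0.9]
width: 87.8
grasp_force: 0.0
```

{"fn": "servo_tool", "kwargs": {
  "plan": [
    [[-1,0,0,0.3,0,0,-1],[-1,0,0,0,0,0,0],[-1,0,0,0,0,0,0]]
  ]
}}

```text
t: 13.93
ee_pos: [449.6, -42.8, 272.9]
orientation: [3.133, 0.235, 0.002]
ft_force: [0.2, 0.6, 0.4]
width: 87.3
grasp_force: 0.0
```

```bash
python3 - <<'E'
from h import *
o,im=wshot('w5'); print(psi(o),o['ee_pos'],np.round(o['qpos'],2),wproj([449,-43,110],o)); im=im[:,:,::-1]; hsv=cv2.cvtColor(im,cv2.COLOR_BGR2HSV); H,S,V=cv2.split(hsv)
m=((V>115)&(S>120)&(H<20)); z=np.zeros_like(m); z[140:260,220:355]=m[140:260,220:355]
c=big(z); print(cv2.minAreaRect(c))
w=wonz(c,110,o).astype('float32'); R=cv2.minAreaRect(w); print(R)
d=R[0]-o['ee_pos'][:2]; print(d/40)
E
```

```text
8.583779289070431 [449.59832122 -42.75022791 272.94210972] [-0.12  0.21  2.03 -0.    0.9   1.3 ] (np.float64(285.98484352878654), np.float64(218.5243042225524))
((285.0, 217.0), (34.0, 66.0), 90.0)
((449.92254638671875, -42.18122863769531), (28.203189849853516, 52.658992767333984), 8.559889793395996)
[0.00810563 0.01422498]
```

{"fn": "servo_tool", "kwargs": {
  "plan": [
    [[-1,0,0.01,-0.9,0,0,0],[-1,0,0,-0.9,0,0,0],[-1,0,0,-0.9,0,0,0],[-1,0,0,-0.6,0,0,0],[-1,0,0,-0.1,0,0,0]]
  ]
}}

```text
t: 14.4
ee_pos: [446.8, -42.0, 132.8]
orientation: [-3.131, -0.234, 0.011]
ft_force: [-0.3, -0.0, -1.0]
width: 87.8
grasp_force: 0.0
```

{"fn": "servo_tool", "kwargs": {
  "plan": [
    [[1,0,0,0,0,0,0],[1,0,0,0,0,0,0],[1,0,0,0,0,0,0],[1,0,0,0,0,0,0],[1,0,0,0,0,0,0]]
  ]
}}

```text
t: 14.82
ee_pos: [450.1, -42.4, 138.0]
orientation: [3.133, 0.231, 0.004]
ft_force: [0.3, 0.1, -0.8]
width: 57.6
grasp_force: 0.0
```

{"fn": "servo_tool", "kwargs": {
  "plan": [
    [[1,0,0,0,0,0,0],[1,0,0,0,0,0,0],[1,0,0,0,0,0,0],[1,0,0,0,0,0,0],[1,0,0,0,0,0,0]]
  ]
}}

```text
t: 15.23
ee_pos: [450.0, -42.4, 137.7]
orientation: [3.133, 0.231, 0.003]
ft_force: [-0.6, 0.2, 8.5]
width: 53.8
grasp_force: 30.0
```

{"fn": "servo_tool", "kwargs": {
  "plan": [
    [[1,0,0,0.3,0,0,0],[1,0,0,0.6,0,0,0],[1,0.1,0.4,0.4,0,0,0],[1,0.3,0.9,0,0,0,0],[1,0.3,0.9,0,0,0,0]]
  ]
}}

```text
t: 15.65
ee_pos: [478.1, 46.0, 190.3]
orientation: [3.133, 0.226, 0.005]
ft_force: [1.4, -0.4, -1.1]
width: 53.8
grasp_force: 30.0
```

{"fn": "servo_tool", "kwargs": {
  "plan": [
    [[1,0.3,0.9,0,0,0,0],[1,0.3,0.9,0,0,0,0],[1,0.3,0.9,0,0,0,0],[1,0.3,0.9,0,0,0,0],[1,0.3,0.9,0,0,0,0]]
  ]
}}

```text
t: 16.07
ee_pos: [537.5, 227.6, 189.1]
orientation: [-3.133, -0.232, -0.001]
ft_force: [0.4, -0.4, -1.2]
width: 53.7
grasp_force: 30.0
```

{"fn": "servo_tool", "kwargs": {
  "plan": [
    [[1,0.28,0.8,0,0,0,0],[1,0.1,0.3,0,0,0,0],[1,0,0,0,0,0,0],[1,0,0,0,0,0,0]]
  ]
}}

```text
t: 16.4
ee_pos: [552.0, 269.6, 188.4]
orientation: [3.132, 0.233, -0.001]
ft_force: [0.7, -1.1, -1.5]
width: 53.9
grasp_force: 30.0
```

```bash
python3 - <<'E'
from h import *
o,im=wshot('w6'); print(psi(o),o['ee_pos'],(np.array([553.4,269.6,143.7])-o['ee_pos'])/40)
cv2.imwrite('pics/w6c.png',im[100:340,160:440,::-1].repeat(2,0).repeat(2,1))
E
```

```text
8.507809966639845 [551.96781685 269.56414285 188.41826852] [ 3.58045789e-02  8.96428665e-04 -1.11795671e+00]
```

View pics/w6c.png

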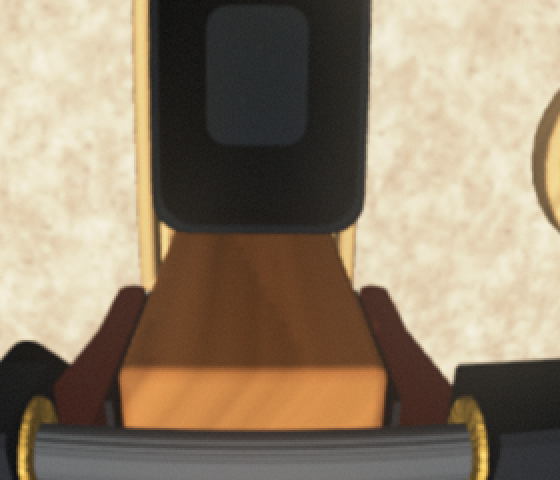

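The held block is centred ahead of the cup's near rim (crop y 232), clear of it. I'll lower it.

{"fn": "servo_tool", "kwargs": {
  "plan": [
    [[1,0.02,0,-0.4,0,0,0],[1,0,0,-0.4,0,0,0],[1,0,0,-0.15,0,0,0],[1,0,0,-0.08,0,0,0],[1,0,0,0,0,0,0]]
  ]
}}

```text
t: 16.87
ee_pos: [552.9, 268.5, 147.0]
orientation: [3.133, 0.229, -0.003]
ft_force: [0.1, 0.3, -1.2]
width: 53.9
grasp_force: 30.0
```

{"fn": "servo_tool", "kwargs": {
  "plan": [
    [[1,0,0,-0.03,0,0,0],[1,0,0,0,0,0,0]]
  ]
}}

```text
t: 17.03
ee_pos: [553.7, 269.5, 146.9]
orientation: [-3.133, -0.23, -0.001]
ft_force: [0.7, 0.9, -1.0]
width: 53.8
grasp_force: 30.0
```

{"fn": "servo_tool", "kwargs": {
  "plan": [
    [[1,0,0,-0.05,0,0,0],[1,0,0,0,0,0,0]]
  ]
}}

```text
t: 17.2
ee_pos: [553.5, 269.7, 144.5]
orientation: [-3.133, -0.231, -0.001]
ft_force: [0.3, 0.9, -0.7]
width: 53.6
grasp_force: 30.0
```

{"fn": "servo_tool", "kwargs": {
  "plan": [
    [[1,0,0,-0.03,0,0,0],[1,0,0,0,0,0,0]]
  ]
}}

```text
t: 17.37
ee_pos: [553.6, 269.8, 143.8]
orientation: [-3.133, -0.231, -0.001]
ft_force: [-2.0, -0.5, 3.8]
width: 54.2
grasp_force: 30.0
```

{"fn": "servo_tool", "kwargs": {
  "plan": [
    [[-1,0,0,0,0,0,0],[-1,0,0,0,0,0,0],[-1,0,0,0,0,0,0],[-1,0,0,0,0,0,0],[-1,0,0,0,0,0,0]]
  ]
}}

```text
t: 17.78
ee_pos: [553.3, 269.7, 143.0]
orientation: [-3.133, -0.231, 0.0]
ft_force: [-0.7, -0.2, 0.8]
width: 83.7
grasp_force: 0.0
```

{"fn": "servo_tool", "kwargs": {
  "plan": [
    [[-1,0,0,0.3,0,0,0],[-1,0,0,0.9,0,0,0],[-1,0,0,0.9,0,0,0],[-1,0,0,0.9,0,0,0],[-1,0,0,0.7,0,0,0]]
  ]
}}

```text
t: 18.2
ee_pos: [553.8, 269.8, 294.8]
orientation: [-3.132, -0.231, -0.004]
ft_force: [0.2, 0.5, -0.2]
width: 87.4
grasp_force: 0.0
```

```bash
python3 - <<'E'
from h import *
o,im=wshot('w7'); print(psi(o),o['ee_pos'])
cv2.imwrite('pics/w7c.png',im[60:320,160:480,::-1].repeat(2,0).repeat(2,1))
E
```

```text
8.431397193228385 [553.7534293  269.82041483 294.84519903]
```

View pics/w7c.png

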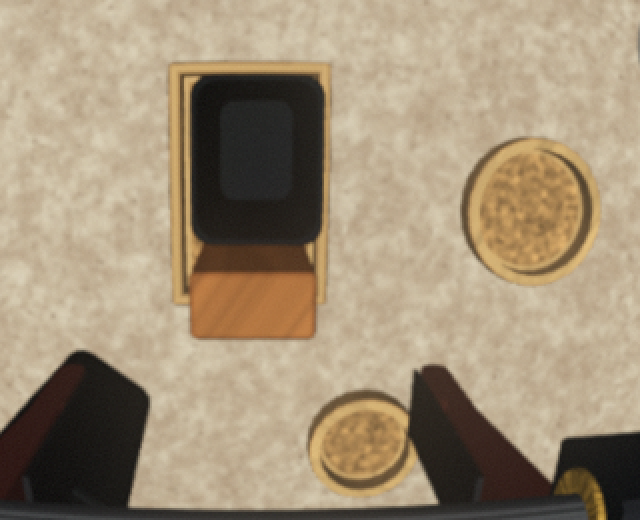

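Block and cup both stand in the tray: the cup rim at crop (190–323, 73–245), and the block's top at (190–316, 272–338) inside the near end. On to the jar.

{"fn": "servo_tool", "kwargs": {
  "plan": [
    [[-1,0.12,-0.92,0,0,0,0],[-1,0.12,-0.92,0,0,0,0],[-1,0.12,-0.92,0,0,0,0],[-1,0.12,-0.92,0,0,0,0],[-1,0.12,-0.92,0,0,0,0]]
  ]
}}

```text
t: 18.67
ee_pos: [577.2, 84.1, 291.9]
orientation: [-3.133, -0.232, -0.001]
ft_force: [1.1, -0.1, -0.7]
width: 87.9
grasp_force: 0.0
```

{"fn": "servo_tool", "kwargs": {
  "plan": [
    [[-1,0.12,-0.92,0,0,0,0],[-1,0.12,-0.92,0,0,0,0],[-1,0.12,-0.92,0,0,0,0],[-1,0.12,-0.92,0,0,0,0],[-1,0.12,-0.92,0,0,0,0]]
  ]
}}

```text
t: 19.08
ee_pos: [601.2, -100.2, 291.8]
orientation: [3.133, 0.231, 0.001]
ft_force: [0.7, -0.2, -0.3]
width: 88.0
grasp_force: 0.0
```

{"fn": "servo_tool", "kwargs": {
  "plan": [
    [[-1,0,0,0,0,0,0],[-1,0,0,0,0,0,0]]
  ]
}}

```text
t: 19.25
ee_pos: [601.3, -100.1, 291.5]
orientation: [-3.133, -0.225, -0.001]
ft_force: [-0.4, 0.5, -0.6]
width: 87.9
grasp_force: 0.0
```

```bash
python3 - <<'E'
from h import *
o,im=wshot('w8'); print(psi(o),o['ee_pos']); q=wproj([603,-97.8,105],o); print(q)
im=im[:,:,::-1]; H,S,V=cv2.split(cv2.cvtColor(im,cv2.COLOR_BGR2HSV)); m=(V>140)&(S<45); z=np.zeros_like(m); x,y=map(int,q); z[y-40:y+40,x-40:x+40]=m[y-40:y+40,x-40:x+40]
c=big(z); print(cv2.minEnclosingCircle(c)); w=wonz(c,105,o).astype('float32'); print(cv2.minEnclosingCircle(w))
cv2.imwrite('pics/w8c.png',im[0:320].repeat(1,0))
E
```

```text
8.230688207706061 [ 601.29733145 -100.10857609  291.4684961 ]
(np.float64(283.4855190453493), np.float64(207.23503770855504))
((282.4718322753906, 203.47183227539062), 26.200733184814453)
((605.61328125, -96.45024108886719), 23.046066284179688)
```

View pics/w8c.png

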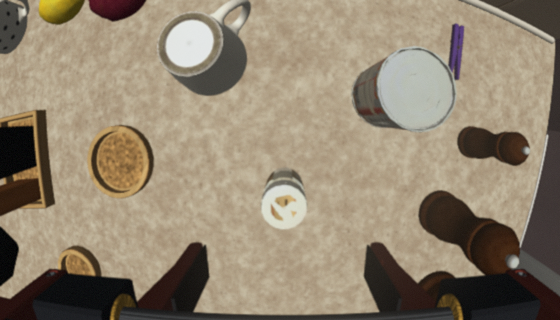

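The wrist view shows the jar cap circled at (284,206), agreeing with (603,-98). I'll descend and grip.

{"fn": "servo_tool", "kwargs": {
  "plan": [
    [[-1,0.04,0.05,-0.5,0,0,0],[-1,0,0,-0.95,0,0,0],[-1,0,0,-0.95,0,0,0],[-1,0,0,-0.95,0,0,0],[-1,0,0,-0.54,0,0,0]]
  ]
}}

```text
t: 19.72
ee_pos: [601.0, -94.0, 132.1]
orientation: [-3.132, -0.234, 0.007]
ft_force: [-1.0, -0.2, -0.5]
width: 87.7
grasp_force: 0.0
```

{"fn": "servo_tool", "kwargs": {
  "plan": [
    [[1,0,0,0,0,0,0],[1,0,0,0,0,0,0],[1,0,0,0,0,0,0],[1,0,0,0,0,0,0],[1,0,0,0,0,0,0]]
  ]
}}

```text
t: 20.13
ee_pos: [604.1, -96.2, 137.6]
orientation: [3.132, 0.232, 0.005]
ft_force: [-0.2, -0.0, -0.0]
width: 58.1
grasp_force: 0.0
```

{"fn": "servo_tool", "kwargs": {
  "plan": [
    [[1,0,0,0,0,0,0],[1,0,0,0,0,0,0],[1,0,0,0,0,0,0],[1,0,0,0,0,0,0],[1,0,0,0,0,0,0]]
  ]
}}

```text
t: 20.55
ee_pos: [603.4, -96.5, 136.2]
orientation: [3.133, 0.231, 0.002]
ft_force: [-0.8, 0.2, 5.6]
width: 40.3
grasp_force: 29.9
```

{"fn": "servo_tool", "kwargs": {
  "plan": [
    [[1,0,0,0,0,0,0],[1,0,0,0,0,0,0]]
  ]
}}

```text
t: 20.72
ee_pos: [603.4, -96.5, 136.2]
orientation: [3.133, 0.231, 0.002]
ft_force: [-0.8, 0.8, 6.3]
width: 40.2
grasp_force: 29.9
```

{"fn": "servo_tool", "kwargs": {
  "plan": [
    [[1,0,0,0.3,0,0,0],[1,0,0,0.6,0,0,0],[1,-0.2,0.35,0.2,0,0,0],[1,-0.45,0.8,0,0,0,0],[1,-0.45,0.8,0,0,0,0]]
  ]
}}

```text
t: 21.13
ee_pos: [558.6, -17.8, 180.5]
orientation: [3.133, 0.227, 0.004]
ft_force: [0.6, 0.9, -1.1]
width: 40.5
grasp_force: 29.9
```

{"fn": "servo_tool", "kwargs": {
  "plan": [
    [[1,-0.45,0.8,0,0,0,0],[1,-0.45,0.8,0,0,0,0],[1,-0.45,0.8,0,0,0,0],[1,-0.45,0.8,0,0,0,0],[1,-0.45,0.8,0,0,0,0]]
  ]
}}

```text
t: 21.55
ee_pos: [466.9, 143.3, 179.7]
orientation: [-3.133, -0.231, 0.0]
ft_force: [0.3, 0.7, -2.0]
width: 40.0
grasp_force: 29.9
```

{"fn": "servo_tool", "kwargs": {
  "plan": [
    [[1,-0.45,0.8,0,0,0,0],[1,-0.2,0.15,0,0,0,0],[1,0,0,0,0,0,0],[1,0,0,0,0,0,0]]
  ]
}}

```text
t: 21.88
ee_pos: [442.3, 180.0, 179.7]
orientation: [3.133, 0.234, 0.0]
ft_force: [-0.1, 0.0, -0.9]
width: 40.4
grasp_force: 29.9
```

```bash
python3 - <<'E'
from h import *
o,im=wshot('w9'); print(psi(o),o['ee_pos'],(np.array([442.3,179.5,142.2])-o['ee_pos'])/40,wproj([442.3,179.5,20],o))
im=im[:,:,::-1].copy()
for t in np.arange(0,6.28,.2): cv2.circle(im,tuple(int(round(k)) for k in wproj([442.3+36*np.cos(t),179.5+36*np.sin(t),20],o)),1,(255,0,255),-1)
cv2.imwrite('pics/w9c.png',im[80:340,140:440].repeat(2,0).repeat(2,1))
E
```

```text
8.549432550512302 [442.27763868 180.03651841 179.67156269] [ 5.59033030e-04 -1.34129602e-02 -9.36789067e-01] (np.float64(286.5179376356847), np.float64(218.84931817238817))
```

View pics/w9c.png

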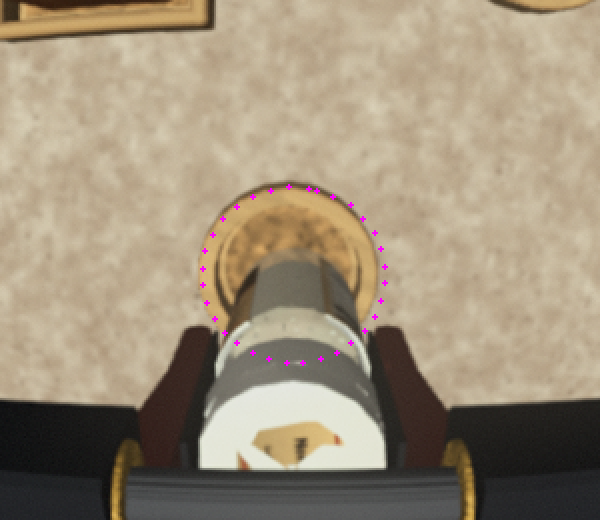

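The stand's rim sits about 2 px left of and above my marks, so I'll shift by about 1 mm and lower.

{"fn": "servo_tool", "kwargs": {
  "plan": [
    [[1,0.02,0.02,-0.4,0,0,0],[1,0,0,-0.3,0,0,0],[1,0,0,-0.1,0,0,0],[1,0,0,-0.05,0,0,0],[1,0,0,0,0,0,0]]
  ]
}}

```text
t: 22.35
ee_pos: [444.1, 179.7, 145.2]
orientation: [3.133, 0.229, -0.001]
ft_force: [-0.6, -0.3, -0.1]
width: 40.4
grasp_force: 29.9
```

{"fn": "servo_tool", "kwargs": {
  "plan": [
    [[1,0,0,-0.04,0,0,0],[1,0,0,0,0,0,0]]
  ]
}}

```text
t: 22.52
ee_pos: [444.1, 180.3, 144.1]
orientation: [-3.133, -0.23, -0.001]
ft_force: [0.4, -0.1, -0.7]
width: 40.0
grasp_force: 29.9
```

{"fn": "servo_tool", "kwargs": {
  "plan": [
    [[1,0,0,-0.04,0,0,0],[1,0,0,0,0,0,0]]
  ]
}}

```text
t: 22.68
ee_pos: [443.8, 180.5, 142.4]
orientation: [-3.133, -0.231, -0.001]
ft_force: [0.2, -0.1, -1.9]
width: 40.3
grasp_force: 29.9
```

{"fn": "servo_tool", "kwargs": {
  "plan": [
    [[1,0,0,-0.02,0,0,0],[1,0,0,0,0,0,0]]
  ]
}}

```text
t: 22.85
ee_pos: [444.0, 180.4, 142.1]
orientation: [3.133, 0.232, 0.001]
ft_force: [-0.4, -2.7, 6.7]
width: 40.3
grasp_force: 30.0
```

{"fn": "servo_tool", "kwargs": {
  "plan": [
    [[-1,0,0,0,0,0,0],[-1,0,0,0,0,0,0],[-1,0,0,0,0,0,0],[-1,0,0,0,0,0,0],[-1,0,0,0,0,0,0]]
  ]
}}

```text
t: 23.27
ee_pos: [443.8, 180.5, 141.4]
orientation: [-3.133, -0.231, -0.0]
ft_force: [-0.1, -0.2, 0.2]
width: 70.1
grasp_force: 0.0
```

{"fn": "servo_tool", "kwargs": {
  "plan": [
    [[-1,0,0,0.5,0,0,0],[-1,0,0,0.9,0,0,0],[-1,0,0,0.95,0,0,0],[-1,0,0,0.95,0,0,0],[-1,0,0,0.95,0,0,-0.3]]
  ]
}}

```text
t: 23.68
ee_pos: [443.3, 180.3, 313.1]
orientation: [3.136, 0.19, -0.001]
ft_force: [0.8, -0.2, -1.0]
width: 87.9
grasp_force: 0.0
```

{"fn": "servo_tool", "kwargs": {
  "plan": [
    [[-1,0.3,-0.93,0.1,0,0,-0.2],[-1,0.3,-0.93,0.1,0,0,-0.2],[-1,0.3,-0.93,0.1,0,0,-0.2],[-1,0.3,-0.93,0.1,0,0,-0.2],[-1,0.3,-0.93,0.1,0,0,-0.2]]
  ]
}}

```text
t: 24.1
ee_pos: [503.8, -7.2, 331.9]
orientation: [-3.141, -0.052, -0.001]
ft_force: [1.1, 1.1, -0.0]
width: 87.7
grasp_force: 0.0
```

{"fn": "servo_tool", "kwargs": {
  "plan": [
    [[-1,0.3,-0.93,0,0,0,-0.2],[-1,0.3,-0.93,0,0,0,-0.1],[-1,0.3,-0.93,0,0,0,0],[-1,0.3,-0.93,0,0,0,0],[-1,0.3,-0.93,0,0,0,0]]
  ]
}}

```text
t: 24.52
ee_pos: [563.8, -193.5, 331.3]
orientation: [-3.141, -0.012, 0.0]
ft_force: [1.0, 0.6, 0.0]
width: 87.8
grasp_force: 0.0
```

{"fn": "servo_tool", "kwargs": {
  "plan": [
    [[-1,0.3,-0.93,0,0,0,0],[-1,0.3,-0.93,0,0,0,0],[-1,0,0,0,0,0,0],[-1,0,0,0,0,0,0]]
  ]
}}

```text
t: 24.85
ee_pos: [587.6, -267.6, 330.6]
orientation: [-3.141, -0.007, 0.001]
ft_force: [-0.3, -0.1, -0.8]
width: 88.1
grasp_force: 0.0
```

```bash
python3 - <<'E'
from h import *
import pickle
o,im=wshot('w10'); print(psi(o),o['ee_pos']); print(wproj([598,-296.6,170],o),wproj([598,-296.6,0],o)); pickle.dump(o,open('o10.pkl','wb'))
E
```

```text
0.2678947028848641 [ 587.63618699 -267.64582737  330.64193635]
(np.float64(323.3005800117574), np.float64(205.6863515500239)) (np.float64(308.57595308649564), np.float64(170.99062525587718))
```

View pics/w10.png

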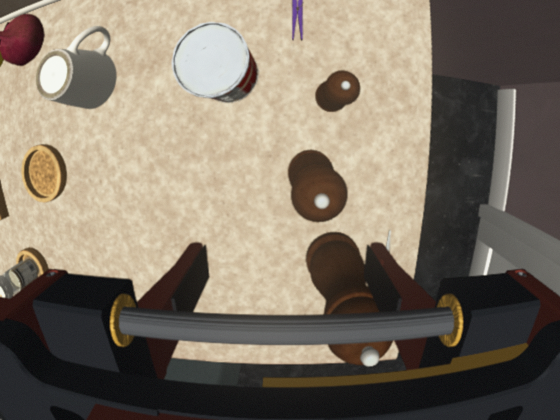

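```bash
python3 - <<'E'
from h import *
import pickle
from scipy.optimize import least_squares
o=pickle.load(open('o10.pkl','rb'))
print('finial',wonz((321.5,201),168,o),'head',wonz((320,193),141,o),'foot',wonz((311,169),8,o))
c1,d1=wray((370,355),o);d1=d1[0]; c2,d2=ray('top',425.7,262.2)
A=np.c_[d1,-d2]; s=np.linalg.lstsq(A,c2-c1,rcond=None)[0]; print('big mill finial',c1+d1*s[0],c2+d2*s[1])
# large stand from w7
import types
o7={'ee_pos':np.array([553.7534,269.8204,294.8452]),'orientation':np.array([-3.132,-.231,-.004])}
im=cv2.imread('pics/w7.png'); H,S,V=cv2.split(cv2.cvtColor(im,cv2.COLOR_BGR2HSV)); m=(S>85)&(H<25)
z=np.zeros_like(m); z[120:210,380:470]=m[120:210,380:470]; c=big(z); w=wonz(c,20,o7).astype('float32'); print('large',cv2.minEnclosingCircle(w),cv2.minAreaRect(w))
# inner recess (cork) edge estimate via rim ellipse by eye: crop outer top rim x468-600,y137-278
print(wonz((160+534/2,60+207/2),20,o7))
E
```

```text
finial [[ 601.24346566 -295.29037516]] head [[ 601.44117208 -296.84790527]] foot [[ 601.85630004 -299.04882989]]
big mill finial [ 479.37816305 -338.47484907  208.37017164] [ 479.48499949 -340.87956153  209.11010163]
large ((607.2651977539062, 110.02134704589844), 46.847232818603516) ((606.3921508789062, 109.994873046875), (88.15794372558594, 91.31393432617188), 12.397430419921875)
[[609.71529909 110.36733729]]
```

The middle mill's finial is at (321,201) and its head centre at (320,193), giving about (601,-296.5). The large mill, finial (370,355) and 209 mm tall at (479,-339), stays clear of the gripper. I'll descend on the middle one.

{"fn": "servo_tool", "kwargs": {
  "plan": [
    [[-1,0.32,-0.72,0,0,0,0],[-1,0,0,-0.6,0,0,0],[-1,0,0,-0.9,0,0,0],[-1,0,0,-0.9,0,0,0],[-1,0,0,-0.5,0,0,0]]
  ]
}}

```text
t: 25.32
ee_pos: [598.7, -292.1, 211.9]
orientation: [-3.139, -0.014, 0.007]
ft_force: [-0.2, 0.3, -0.1]
width: 87.7
grasp_force: 0.0
```

{"fn": "servo_tool", "kwargs": {
  "plan": [
    [[-1,0,0,-0.24,0,0,0],[-1,0,0,-0.1,0,0,0],[-1,0,0,0,0,0,0],[-1,0,0,0,0,0,0]]
  ]
}}

```text
t: 25.65
ee_pos: [601.4, -294.5, 203.4]
orientation: [3.141, 0.013, 0.003]
ft_force: [-0.3, 0.3, 1.2]
width: 88.1
grasp_force: 0.0
```

{"fn": "servo_tool", "kwargs": {
  "plan": [
    [[1,0,-0.04,-0.04,0,0,0],[1,0,0,0,0,0,0],[1,0,0,0,0,0,0],[1,0,0,0,0,0,0],[1,0,0,0,0,0,0]]
  ]
}}

```text
t: 26.07
ee_pos: [600.7, -296.5, 200.7]
orientation: [3.141, 0.012, 0.001]
ft_force: [0.5, -0.7, 0.5]
width: 58.0
grasp_force: 0.0
```

{"fn": "servo_tool", "kwargs": {
  "plan": [
    [[1,0,0,0,0,0,0],[1,0,0,0,0,0,0],[1,0,0,0,0,0,0],[1,0,0,0,0,0,0],[1,0,0,0,0,0,0]]
  ]
}}

```text
t: 26.48
ee_pos: [600.6, -296.5, 200.4]
orientation: [3.141, 0.012, 0.0]
ft_force: [-0.0, -0.0, 1.4]
width: 46.6
grasp_force: 30.0
```

{"fn": "servo_tool", "kwargs": {
  "plan": [
    [[1,0,0,0,0,0,0],[1,0,0,0,0,0,0]]
  ]
}}

```text
t: 26.65
ee_pos: [600.6, -296.4, 200.4]
orientation: [3.141, 0.012, 0.0]
ft_force: [-0.1, 0.5, 2.3]
width: 46.5
grasp_force: 30.0
```

{"fn": "servo_tool", "kwargs": {
  "plan": [
    [[1,0,0,0.15,0,0,0],[1,0,0,0.25,0,0,0],[1,0,0,0.25,0,0,0],[1,0,0,0.15,0,0,0],[1,0,0,0,0,0,0]]
  ]
}}

```text
t: 27.07
ee_pos: [601.5, -296.7, 234.7]
orientation: [3.14, 0.012, 0.005]
ft_force: [1.2, -0.1, -1.7]
width: 47.0
grasp_force: 30.0
```

```bash
python3 - <<'E'
from h import *
o,im=wshot('w11'); print(o['ee_pos'],o['ft_force'],o['width'])
cv2.imwrite('pics/w11.png',im[:,:,::-1])
E
```

```text
[ 601.46049507 -296.72708639  234.68320754] [ 1.16604184 -0.13116979 -1.73490452] 46.96813581879871
```

View pics/w11.png

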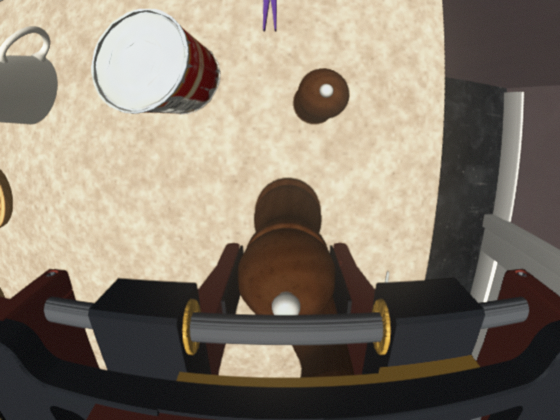

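The mill is held upright, with the finial at (286,305) above the foot at (288,200). I'll carry it gently to the large stand.

{"fn": "servo_tool", "kwargs": {
  "plan": [
    [[1,0,0.2,0,0,0,0],[1,0.01,0.4,0,0,0,0],[1,0.01,0.6,0,0,0,0],[1,0.01,0.6,0,0,0,0],[1,0.01,0.6,0,0,0,0]]
  ]
}}

```text
t: 27.53
ee_pos: [601.5, -198.0, 231.6]
orientation: [-3.141, -0.011, 0.002]
ft_force: [0.1, 1.0, -1.7]
width: 46.5
grasp_force: 30.0
```

{"fn": "servo_tool", "kwargs": {
  "plan": [
    [[1,0.01,0.6,0,0,0,0],[1,0.01,0.6,0,0,0,0],[1,0.01,0.6,0,0,0,0],[1,0.01,0.6,0,0,0,0],[1,0.01,0.6,0,0,0,0]]
  ]
}}

```text
t: 27.95
ee_pos: [603.3, -77.7, 231.7]
orientation: [-3.141, -0.013, 0.002]
ft_force: [-0.1, 0.5, -1.3]
width: 46.7
grasp_force: 30.0
```

{"fn": "servo_tool", "kwargs": {
  "plan": [
    [[1,0.01,0.6,0,0,0,0],[1,0.01,0.6,0,0,0,0],[1,0.01,0.6,0,0,0,0],[1,0,0.6,0,0,0,0],[1,0,0.6,0,0,0,0]]
  ]
}}

```text
t: 28.37
ee_pos: [604.2, 42.1, 231.7]
orientation: [-3.141, -0.013, 0.002]
ft_force: [0.5, 0.5, -2.1]
width: 47.1
grasp_force: 30.0
```

{"fn": "servo_tool", "kwargs": {
  "plan": [
    [[1,0,0.6,0,0,0,0],[1,0,0.6,0,0,0,0],[1,0,0.35,0,0,0,0],[1,0,0.15,0,0,0,0],[1,0,0,0,0,0,0]]
  ]
}}

```text
t: 28.78
ee_pos: [604.8, 109.2, 232.0]
orientation: [3.142, 0.015, -0.001]
ft_force: [0.3, -0.5, -2.5]
width: 46.8
grasp_force: 30.0
```

```bash
python3 - <<'E'
from h import *
o,im=wshot('w12'); print(psi(o),o['ee_pos'],o['ft_force'],o['width'])
im=im[:,:,::-1].copy()
for t in np.arange(0,6.28,.15): cv2.circle(im,tuple(int(round(k)) for k in wproj([606+45*np.cos(t),108.3+45*np.sin(t),20],o)),1,(255,0,255),-1)
cv2.imwrite('pics/w12c.png',im[80:340,140:440].repeat(2,0).repeat(2,1))
E
```

```text
0.5580885160266565 [604.80324139 109.16815325 231.97018458] [ 0.33149642 -0.468929   -2.48793629] 46.81214557840379
```

View pics/w12c.png

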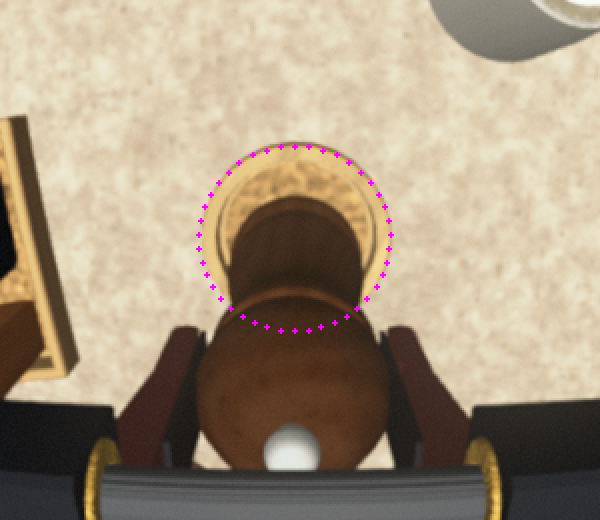

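The stand rim matches the marks within 1 px, and the mill foot (crop x 296) is centred in it. I'll lower it.

{"fn": "servo_tool", "kwargs": {
  "plan": [
    [[1,0.04,-0.01,-0.2,0,0,0],[1,0,0,-0.2,0,0,0],[1,0,0,-0.12,0,0,0],[1,0,0,-0.05,0,0,0],[1,0,0,0,0,0,0]]
  ]
}}

```text
t: 29.25
ee_pos: [606.5, 106.5, 208.3]
orientation: [3.141, 0.01, -0.003]
ft_force: [-0.0, 0.0, -2.2]
width: 47.2
grasp_force: 30.0
```

{"fn": "servo_tool", "kwargs": {
  "plan": [
    [[1,0,0,-0.03,0,0,0],[1,0,0,0,0,0,0]]
  ]
}}

```text
t: 29.42
ee_pos: [607.0, 107.0, 208.2]
orientation: [-3.142, -0.011, 0.0]
ft_force: [-0.2, -0.2, -1.6]
width: 47.0
grasp_force: 30.0
```

{"fn": "servo_tool", "kwargs": {
  "plan": [
    [[1,0,0,-0.03,0,0,0],[1,0,0,0,0,0,0]]
  ]
}}

```text
t: 29.58
ee_pos: [607.0, 107.3, 207.2]
orientation: [-3.141, -0.012, -0.0]
ft_force: [-0.1, 1.3, -1.9]
width: 46.8
grasp_force: 30.0
```

{"fn": "servo_tool", "kwargs": {
  "plan": [
    [[1,0,0,-0.02,0,0,0],[1,0,0,0,0,0,0]]
  ]
}}

```text
t: 29.75
ee_pos: [607.1, 107.3, 206.4]
orientation: [-3.141, -0.012, -0.001]
ft_force: [-0.3, -0.8, -1.4]
width: 47.0
grasp_force: 30.0
```

{"fn": "servo_tool", "kwargs": {
  "plan": [
    [[1,0,0,-0.02,0,0,0],[1,0,0,0,0,0,0]]
  ]
}}

```text
t: 29.92
ee_pos: [607.6, 107.4, 206.4]
orientation: [-3.141, -0.012, -0.003]
ft_force: [0.2, -0.0, 4.5]
width: 47.1
grasp_force: 30.0
```

Contact. I'll release, rise and retreat clear, then check everything from above.

{"fn": "servo_tool", "kwargs": {
  "plan": [
    [[-1,0,0,0,0,0,0],[-1,0,0,0,0,0,0],[-1,0,0,0,0,0,0],[-1,0,0,0,0,0,0],[-1,0,0,0,0,0,0]]
  ]
}}

```text
t: 30.33
ee_pos: [606.8, 107.2, 205.3]
orientation: [3.141, 0.012, -0.001]
ft_force: [-0.6, 0.2, -0.8]
width: 76.6
grasp_force: 0.0
```

{"fn": "servo_tool", "kwargs": {
  "plan": [
    [[-1,0,0,0.4,0,0,0],[-1,0,0,0.9,0,0,0],[-1,0,0,0.9,0,0,0],[-1,0,0,0.9,0,0,0],[-1,0,-0.5,0.5,0,0,0]]
  ]
}}

```text
t: 30.75
ee_pos: [608.0, 89.3, 353.7]
orientation: [-3.14, -0.015, -0.008]
ft_force: [1.3, 0.0, 1.0]
width: 87.6
grasp_force: 0.0
```

{"fn": "servo_tool", "kwargs": {
  "plan": [
    [[-1,-0.2,-0.9,0,0,0,0],[-1,-0.2,-0.9,0,0,0,0],[-1,-0.2,-0.9,0,0,0,0],[-1,-0.2,-0.9,0,0,0,0],[-1,-0.2,-0.9,0,0,0,0]]
  ]
}}

```text
t: 31.17
ee_pos: [566.2, -94.2, 349.5]
orientation: [3.142, 0.012, 0.0]
ft_force: [0.6, -0.4, 0.3]
width: 87.9
grasp_force: 0.0
```

{"fn": "servo_tool", "kwargs": {
  "plan": [
    [[-1,-0.2,-0.9,0,0,0,0],[-1,-0.2,-0.9,0,0,0,0],[-1,0,0,0,0,0,0],[-1,0,0,0,0,0,0]]
  ]
}}

```text
t: 31.5
ee_pos: [550.4, -166.3, 349.4]
orientation: [-3.141, -0.006, 0.0]
ft_force: [0.8, -0.1, 0.2]
width: 87.8
grasp_force: 0.0
```

```bash
python3 - <<'E'
from h import *
a=snap('top','t1')[:,:,::-1].copy()
a2=cv2.resize(a[120:310,90:330],(560,443),interpolation=cv2.INTER_CUBIC); cv2.imwrite('pics/t1c.png',a2)
s=snap('scene','s1')
for n,P in (('jar top',(443.5,180.5,111)),('mill finial',(606.5,107.5,176)),('block top',(553.5,269.7,116)),('cup rim',(616,275.2,109))): print(n,'top px',np.round(proj('top',P),1),'crop',np.round((np.array(proj('top',P))-[90,120])*2.333),'scene',np.round(proj('scene',P)))
E
```

```text
jar top top px [204.4 272. ] crop [267. 355.] scene [247. 249.]
mill finial top px [233.5 204.8] crop [335. 198.] scene [238. 179.]
block top top px [169.8 227. ] crop [186. 250.] scene [190. 234.]
cup rim top px [169.1 202.3] crop [185. 192.] scene [177. 222.]
```

View pics/t1c.png

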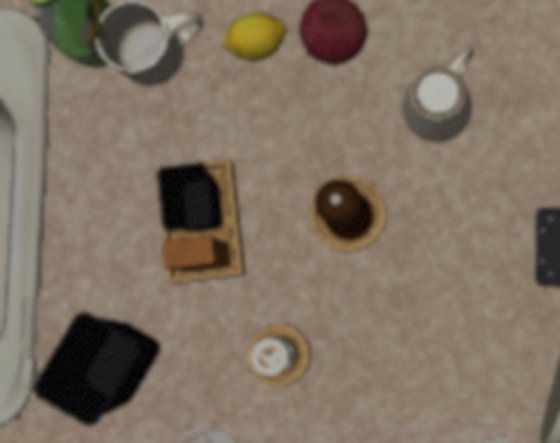

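View pics/s1.png

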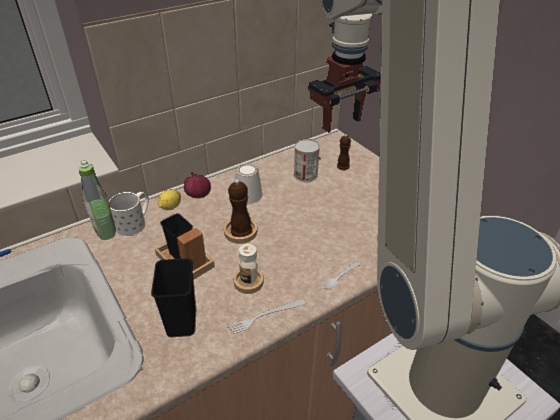

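Every top lies where upright placement predicts it: jar cap (272,357), mill finial (335,198), block (189,250) and cup (187,195). The scene view shows all four upright, the mug and tin in place, and the gripper clear. I'm handing in.

```bash
python3 -c "
from workcell import close_job
print(close_job())"
```

```text
the job is handed in; nothing more can be done
None
```

The job is handed in: the jar and mill stand in their stands, the cup then the block in the tray, all upright in the final pictures, with the mug and tin in place; the hand-in returned no verdict.

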